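Click a glass-panel stand-off together in the bench squeezer

ROBOT

A 6-joint arm with a two-finger parallel gripper is mounted at the origin on the work surface. World frame = base frame: x ahead of the robot, y to its left, z up, the work surface at z = 0. Lengths are in m, angles in rad, forces in N, time in s.
With the tool pointing down it reaches from about 0.375 to 0.9 m from the base axis. Payload 3.1 kg.
Tool frame: the origin (TCP) lies on the front face of the gripper's body, between the roots of the fingers; the fingertips stand 70 mm ahead of it and the grasp point (between the pads) lies 51 mm ahead of it; z points along the fingers, y is the line along which they close (so a half turn about z gives the same grasp; the last joint's range is limited). The gripper opens to 87 mm and grips with 3 to 60 N. Pads are 19 mm wide; open, the fingers measure 117 mm over their backs; the gripper's body (75 mm by 190 mm) begins 51 mm behind the grasp point.
Start: joints at [-1.522, 0.527, 1.433, -0, 1.181, -0.178], TCP at [0.141, -0.609, 0.292] pointing down, gripper open.
Joint ranges: [-3.08, 3.08], [-0.75, 2.2], [0.22, 2.44], [-1.43, 4.57], [0, 2.65], [-2.85, 2.85]. Speed limits (rad/s): [2.79, 2.79, 3.14, 3.14, 3.14, 3.14].

INTERFACE

Orientations are given as a unit quaternion [x, y, z, w].
In Python, from rig import robot, cams, ticket gives the robot as it stands. The module is installed in compiled form; this text tells all that it offers.
- The arm moves only by the shell command python3 -m crank 'ROWS' [FORCE]. ROWS is JSON, a list of rows, each a list of 7 numbers: the shift along the tool's x, y, z in cm, then the turn, a rotation vector about the tool's x, y, z in rad, then the closure, from 0 (fully open) to 1 (shut). A call has 1 to 5 rows; each row shifts and turns the commanded pose from where the row before left it, along the tool's axes as they then stand; what a row does not reach is not made up. A row lasts 1/8 s, in which the tool goes at most 62.5 mm and 10.7 degrees, less where a joint would pass 70% of its speed; a pose out of reach is approached as far as the arm can. A call is refused whole if a number of a shift passes 6.25 or a number of a turn 0.188, either way. A call with a gripper value outside its range is refused whole. The fingers move at their own pace and stop on an object; FORCE is the grip in N (left out, the last holds). Time passes only in rows, so rows that do not move let the fingers close. It gives the time, the measured TCP pose, the force, the opening and the grip force at its end, in the units of the state.
- robot.get_obs(): the state, without advancing time (a new reading comes with each control period).
- cams.camera(name): name is "scene" or "side" or "wrist"; returns the picture (400x640x3 uint8, red, green, blue); there is no depth.
- cams.camera_info(name): a dict with "intrinsics" (3x3 intrinsics, pixels), "pose" (4x4, takes a point from camera to world coordinates). Camera axes: x right, y down, z forward; pixel columns grow to the right and rows downward; lengths in m; the calibration is good to about 2 mm. A picture is of the moment at which its call begins: read the wrist's pose just before it. camera_info takes no time and is no camera call; for the wrist camera it gives the pose at the moment of the call.
- ticket.hand_in(): hands the job in; it is judged then, once.
The state is a dict: "time": time; "q": joint angles; "joint_velocities": joint speeds; "joint_torque": joint torques, N m; "position": TCP position; "tool_rot": TCP orientation; "ft_force": force on the tool from outside, world axes, zero at the start; "moment": the same for the moment, N m; "grip_width": finger opening in m; "grip_force": force on a finger pad.
Only numpy, scipy, OpenCV 4.12 (cv2) and the standard library are available. Lean on these libraries where they do the work, as an engineer would, in place of code of your own. Each camera call takes 0.05 s, during which the arm holds its last target. There are 200 camera calls.

TASK

Lay the one stand-off whose cap still stands off its base centrally across the rest block of the bench squeezer, between the two jaws, and let go of it. Then squeeze the two handles together by their grip posts until the cap gives and clicks home, do not press hard on it once it has clicked, and let the handles spring fully open with the stand-off left lying on the rest. Leave the other things on the bench alone.

Things in the scene. Friction and masses are not known exactly. Their poses are not given: they have to be found in the camera images.
- standoff_center (a point): Centre (13 mm above its underside) of the stand-off still to be clicked together: loose, aluminium, 26 x 26 mm square section, 44 mm long along its own y, lying on the bench, 100 g. From its -y end: base half 25 mm, dark neck (the visible gap) 10 mm long and 14 mm thick, cap 9 mm. Grip it here by the two faces that look along its x. It may lie either way round in the squeezer.
- cap_center (a point): Centre of that stand-off's square cap, 26 x 9 x 26 mm, before the click 17.5 mm in +y from the stand-off's centre, 10.5 mm after it. The two finished stand-offs nearby look alike but are 37 mm long, with only 3 mm of neck showing.
- standoff_cap (a joint): How far the cap is pushed onto its base: 0 at the start, 0.007 m clicked home. A snap spring inside: the push needed rises to about 16 N at 2 mm and falls to nothing at 3.5 mm; from there the cap snaps on by itself to 7 mm and stays. Pushing on after that meets a stiff stop; more than 16 N at a jaw then spoils it.
- press: The bench squeezer, screwed down. Origin on the bench, mid-way between the open levers; x from the handles to the hinges, y across the jaws, z up. Grey base plate, x -35 to +105, y -50 to +50, 10 mm thick. Two steel levers, bars 12 mm thick, tops 49 mm up, are hinged at x = +75, y = +12 and -12 mm, nutcracker fashion; beside the stand-off they run at y = +48 and -48 mm.
- press_seat (a point): Middle of the top of the rest block, 30 mm up, at y = +5 mm in the squeezer's frame, same axes. The stand-off lies centred on it, long axis along y, its own centre 13 mm higher. The block is 20 mm wide in x (the stand-off overhangs 3 mm each side) and 36 mm in y; fingers may reach down beside it to 12 mm above the bench.
- press_grip (a point): Mid-way between the handles' two grip posts, 46 mm up, at x = -52 mm in the squeezer's frame, same axes. Pinch the posts along y from above. The return springs take 1 to 2 N at each post; closing on the stand-off the force climbs to about 11 N, and with the click, at 49 to 29 mm over the outsides depending on the screw, drops to 1 to 2 N again. The posts can then close about 4 mm more before the jaws press.
- handle_left_post (a point): Half-way up the left (+y) grip post: an upright dark rod 10 mm thick from 25 to 69 mm above the bench, nothing but bench below it, nothing within 40 mm outside it. Open, its middle is at y = +30 mm (70 mm over the outsides of both). A jaw moves 0.59 times as far as its post.
- handle_right_post (a point): The same on the right (-y) handle; open, its middle is at y = -30 mm.
- jaw_left (a point): Face of the left (+y) jaw, an upright dark rod 16 mm thick on the left lever, 43 mm up. Open, it is at y = +27 mm from the seat.
- jaw_right_nut (a point): Middle of the round nut on the right lever that carries the right jaw's setting screw. The right jaw is an upright dark rod like the left one; open, its face is anywhere from y = -37 to -27 mm from the seat, as the last user left the screw (this is not measured).
- handle_left (a joint): Angle of the left (+y) handle: 0 sprung open against its stop, up to 0.235 rad closing.
- handle_right (a joint): The same for the right (-y) handle.
- finished1: A finished stand-off, loose, 26 x 26 x 37 mm, lying on its side; leave it alone.
- finished2: The other finished stand-off, the same; leave it alone.
- lead_knife: Loose knife with a dark wooden handle, 180 mm long, lying flat; leave it alone.
- fid: Loose white plastic smoothing stick, 185 mm long, 8 mm thick, lying flat; leave it alone.
- panel: Finished leaded glass panel, 200 x 280 x 10 mm, lying flat at the far side; leave it alone.
- nail_jar: Glass jar with a steel cap, 60 mm wide, 70 mm tall; leave it alone.
- wood_strip: Wooden strip 300 x 22 x 12 mm lying flat; leave it alone.
- brush: Blue bench brush with grey bristles, about 230 mm long, lying flat; leave it alone.
Not all that is in view belongs to the job. Leave any blue or yellow look-alike of the press alone.

How it is judged:
By the outcome, as a careful person would: the job done as asked, in the order asked, and still so for the second after the job is handed in, with the robot touching nothing.
It also fails if it takes over 54 s, if anything falls off the work surface, if the arm or the gripper's body presses on something with over 40 N, if the wrist force passes 120 N, or if a joint passes its speed limit or range.

## Working session

There is one attempt and no reset: what is moved stays moved. The work goes in short steps, Python scripts to look and compute and a shell command to move; the robot and the scene stay as the last step left them, time stands still between calls to the robot, and variables do not carry over. Pictures are saved under pics/ and viewed, at most 10 in all, crops included, and the job is handed in when it is done.

```bash
mkdir -p pics; cat > h.py <<'E'
import numpy as np, cv2
from rig import robot, cams, ticket
from scipy.spatial.transform import Rotation as R
def snap(n,f):
    i=cams.camera_info(n); im=cams.camera(n); cv2.imwrite('pics/'+f,im[:,:,::-1]); return im,i
def ray(i,u,v,z):
    K=np.array(i['intrinsics']);T=np.array(i['pose'])
    d=T[:3,:3]@np.linalg.solve(K,[u,v,1.]);o=T[:3,3]
    return o+d*(z-o[2])/d[2]
def proj(i,p):
    K=np.array(i['intrinsics']);T=np.array(i['pose'])
    c=T[:3,:3].T@(np.array(p)-T[:3,3]);u=K@c;return u[:2]/u[2]
E
python3 - <<'E'
from h import *
for n in('scene','side','wrist'):
    im,i=snap(n,n+'0.png'); print(n,np.round(i['pose'],3).tolist(),np.round(i['intrinsics'],1).tolist())
a=[cv2.imread(f'pics/{n}0.png') for n in('scene','side')]
o=robot.get_obs();print(o['time'],o['position'],o['tool_rot'],o['grip_width'])
E
```

```text
scene [[0.576, 0.567, -0.588, 1.22], [0.817, -0.418, 0.397, -0.455], [-0.021, -0.709, -0.705, 0.869], [0.0, 0.0, 0.0, 1.0]] [[421.9, 0.0, 305.0], [0.0, 421.9, 203.6], [0.0, 0.0, 1.0]]
side [[-0.769, -0.47, 0.433, -0.112], [-0.639, 0.564, -0.523, 0.781], [0.001, -0.679, -0.734, 1.179], [0.0, 0.0, 0.0, 1.0]] [[437.1, 0.0, 319.6], [0.0, 437.1, 200.2], [0.0, 0.0, 1.0]]
wrist [[0.226, -0.939, -0.258, 0.211], [-0.974, -0.218, -0.059, -0.592], [-0.0, 0.265, -0.964, 0.384], [0.0, 0.0, 0.0, 1.0]] [[333.4, 0.0, 325.7], [0.0, 333.4, 199.5], [0.0, 0.0, 1.0]]
0.15 [ 0.14115199 -0.60839192  0.29150146] [ 9.93521104e-01  1.13644696e-01  5.22006938e-05 -8.33980168e-04] 0.08680239865389264
```

View pics/scene0.png

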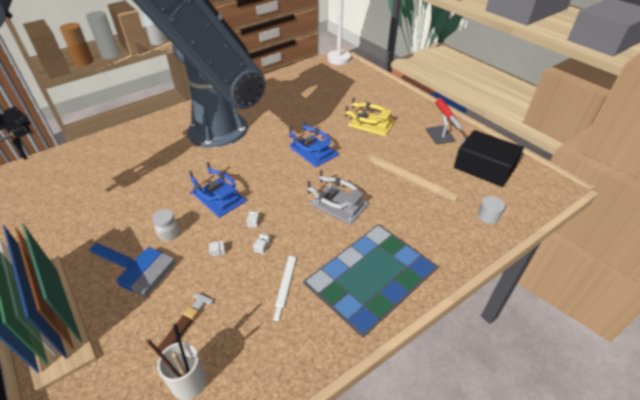

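View pics/side0.png

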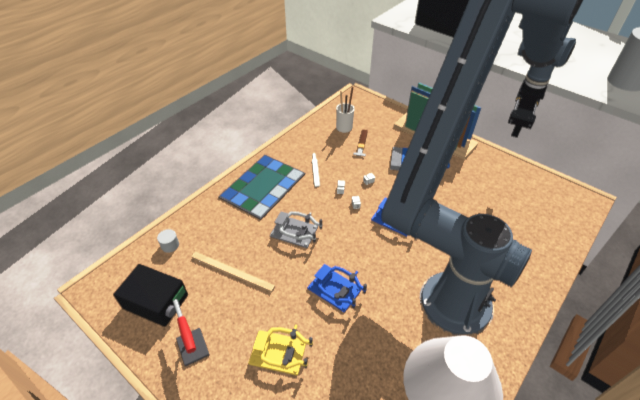

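The grey press is at scene (338,197) and side (297,230); blue and yellow ones are look-alikes. The stand-off could be any of scene (253,219), (217,249) and (262,243), which are side (356,202), (369,179) and (340,187). I'll crop close.

```bash
python3 - <<'E'
from h import *
s=cv2.imread('pics/scene0.png'); d=cv2.imread('pics/side0.png')
a=cv2.resize(s[200:265,195:285],(800,578),interpolation=cv2.INTER_CUBIC)[:, :]
A=cv2.resize(s[205:260,200:280],(400,275),interpolation=cv2.INTER_CUBIC)
B=cv2.resize(d[165:220,320:400],(400,275),interpolation=cv2.INTER_CUBIC)
C=cv2.resize(s[165:225,300:380],(400,300),interpolation=cv2.INTER_CUBIC)
D=cv2.resize(d[200:260,260:340],(400,300),interpolation=cv2.INTER_CUBIC)
cv2.imwrite('pics/crop1.png',np.vstack([np.hstack([A,B]),np.hstack([C,D])]))
i=cams.camera_info('scene');j=cams.camera_info('side')
for p in((253,219),(217,249),(262,243)):print(ray(i,*p,.013))
for p in((356,202),(369,179),(340,187)):print(ray(j,*p,.013))
print(ray(i,338,197,.03),ray(j,297,230,.03))
E
```

```text
[ 0.46957195 -0.12456507  0.013     ]
[ 0.50688392 -0.25488376  0.013     ]
[ 0.5590508  -0.14918464  0.013     ]
[ 0.46908875 -0.12706543  0.013     ]
[ 0.50181275 -0.25440384  0.013     ]
[ 0.5603973  -0.15009352  0.013     ]
[0.55420878 0.10911751 0.03      ] [0.53711983 0.11643965 0.03      ]
```

View pics/crop1.png

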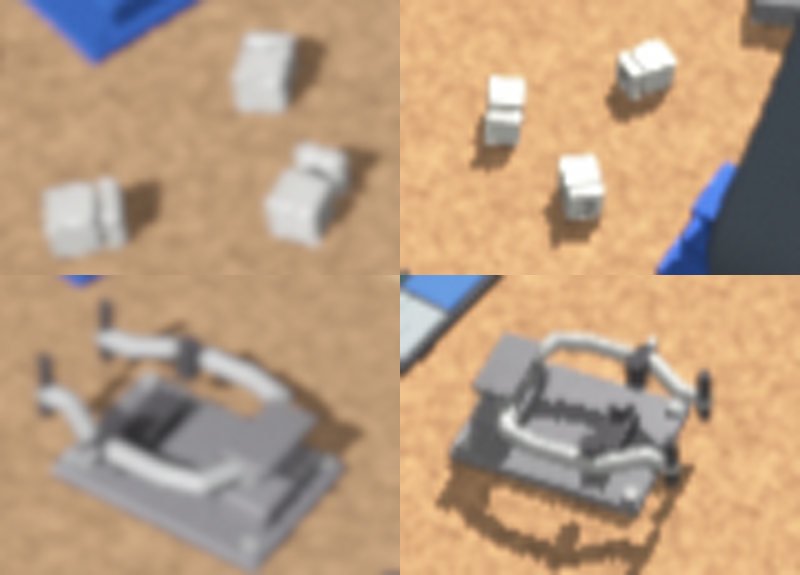

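In the crop, the block at scene (262,243), near world (0.56,-0.15), shows the widest neck with a short cap; the other two have narrow slits. I'll choose it. Next I get the press pose from the post tops and plate corners.

```bash
python3 - <<'E'
from h import *
i=cams.camera_info('scene');j=cams.camera_info('side')
print('post tops scene',ray(i,321,170,.069),ray(i,308.8,181,.069))
print('side',ray(j,321,220,.069),ray(j,314.4,235,.069))
print('plate scene',ray(i,310.2,203.5,.01),ray(i,351,223,.01),ray(i,369,203.5,.01))
print('plate side',ray(j,271,236,.01),ray(j,307.3,247.5,.01))
# current wrist->tool relation
o=robot.get_obs();T=np.eye(4);T[:3,:3]=R.from_quat(o['tool_rot']).as_matrix();T[:3,3]=o['position']
print(np.round(np.linalg.inv(T)@np.array(cams.camera_info('wrist')['pose']),3).tolist()); print(T.round(3).tolist())
E
```

```text
post tops scene [0.46652642 0.11364105 0.069     ] [0.48450837 0.05696059 0.069     ]
side [0.48217196 0.05625915 0.069     ] [0.45823727 0.11856485 0.069     ]
plate scene [0.5119368  0.04126249 0.01      ] [0.64047989 0.08722141 0.01      ] [0.61235355 0.17743516 0.01      ]
plate side [0.59874412 0.18062399 0.01      ] [0.47274776 0.13851168 0.01      ]
[[-0.0, -0.964, -0.265, 0.072], [1.0, -0.001, 0.001, -0.0], [-0.002, -0.265, 0.964, -0.092], [0.0, 0.0, 0.0, 1.0]]
[[0.974, 0.226, -0.0, 0.141], [0.226, -0.974, 0.002, -0.608], [0.0, -0.002, -1.0, 0.292], [0.0, 0.0, 0.0, 1.0]]
```

```bash
cat >> h.py <<'E'
def plan(x,y,z,yawdeg,n):
    "print n tool-frame shifts (cm)+turn taking measured TCP to x,y,z, tool down, closing line at yaw"
    o=robot.get_obs();Q=R.from_quat(o['tool_rot']);p=np.array(o['position']);a=np.radians(yawdeg)
    G=R.from_matrix(np.array([[-np.sin(a),np.cos(a),0],[np.cos(a),np.sin(a),0],[0,0,-1.]]))
    v=(Q.inv()*G).as_rotvec()/n; d=(np.array([x,y,z])-p)/n
    for k in range(n): print(np.r_[np.round((Q*R.from_rotvec(v*k)).inv().apply(d)*100,2),np.round(v,4)].tolist())
E
python3 -c "
from h import *
plan(.55,-.13,.25,31,11)"
```

```text
[4.6, -3.4, 0.38, -0.0001, -0.0002, -0.1713]
[5.11, -2.56, 0.38, -0.0001, -0.0002, -0.1713]
[5.48, -1.65, 0.38, -0.0001, -0.0002, -0.1713]
[5.68, -0.7, 0.38, -0.0001, -0.0002, -0.1713]
[5.71, 0.28, 0.38, -0.0001, -0.0002, -0.1713]
[5.58, 1.25, 0.38, -0.0001, -0.0002, -0.1713]
[5.29, 2.18, 0.38, -0.0001, -0.0002, -0.1713]
[4.84, 3.05, 0.38, -0.0001, -0.0002, -0.1713]
[4.25, 3.83, 0.38, -0.0001, -0.0002, -0.1713]
[3.53, 4.5, 0.38, -0.0001, -0.0002, -0.1713]
[2.71, 5.04, 0.38, -0.0001, -0.0002, -0.1713]
```

```bash
python3 -m crank '[[4.6,-3.4,0.4,0,0,-0.171,0],[5.1,-2.56,0.4,0,0,-0.171,0],[5.5,-1.65,0.4,0,0,-0.171,0],[5.7,-0.7,0.4,0,0,-0.171,0],[5.7,0.3,0.4,0,0,-0.171,0]]' 20
python3 -m crank '[[5.6,1.25,0.4,0,0,-0.171,0],[5.3,2.2,0.4,0,0,-0.171,0],[4.85,3.05,0.4,0,0,-0.171,0],[4.25,3.8,0.4,0,0,-0.171,0],[3.5,4.5,0.4,0,0,-0.171,0]]'
python3 -m crank '[[2.7,5.0,0.4,0,0,-0.171,0],[0,0,0,0,0,0,0]]'
python3 -c "
from h import *
im,i=snap('wrist','w1.png');np.save('w1.npy',np.array(i['pose']))"
```

```text
time: 0.78
position: [0.3283, -0.3899, 0.272]
tool_rot: [0.856, 0.518, 0.0, -0.0]
ft_force: [1.1, 0.2, 0.5]
grip_width: 0.0869
grip_force: 0.0
time: 1.4
position: [0.5146, -0.1728, 0.252]
tool_rot: [0.564, 0.826, -0.0, 0.0]
ft_force: [1.2, -0.6, -0.5]
grip_width: 0.087
grip_force: 0.0
time: 1.65
position: [0.5523, -0.1279, 0.2477]
tool_rot: [0.491, 0.871, 0.0, 0.0]
ft_force: [-0.8, -0.0, 0.0]
grip_width: 0.0872
grip_force: 0.0
```

View pics/w1.png

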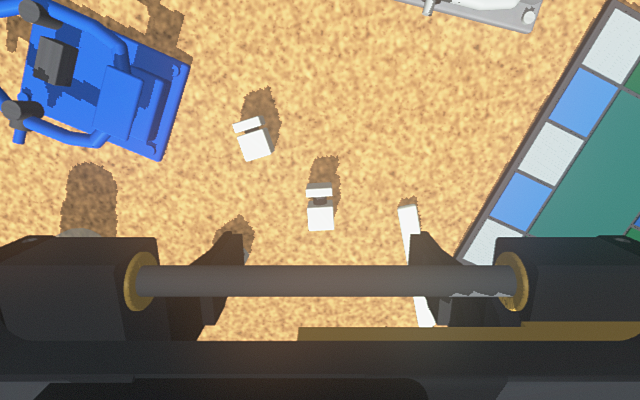

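The wrist view shows the target at about (320,206) with a wide dark neck; the one at (252,138) has a thin slit and is finished. The choice holds.

```bash
python3 - <<'E'
from h import *
im=cv2.imread('pics/w1.png'); i={'pose':np.load('w1.npy'),'intrinsics':cams.camera_info('wrist')['intrinsics']}
r=im[175:238,295:345]; hsv=cv2.cvtColor(r,cv2.COLOR_BGR2HSV)
m=((hsv[...,1]<40)&(hsv[...,2]>150)).astype(np.uint8)
n,l,st,c=cv2.connectedComponentsWithStats(m)
for k in range(1,n):
    if st[k,4]<30: continue
    pts=np.argwhere(l==k)[:,::-1].astype(np.float32)+[295,175]
    w=np.array([ray(i,*p,.026)[:2] for p in pts],np.float32)*1000
    b=cv2.minAreaRect(w);print(st[k],b, cv2.boxPoints(b).round(0).tolist())
for row in r[::2]: print(' '.join('%3d'%x for x in row[::3,1]))
E
```

```text
[ 11  12  27  11 238] ((549.4099731445312, -137.50054931640625), (25.330841064453125, 9.604567527770996), 34.4123649597168) [[536.0, -141.0], [542.0, -149.0], [563.0, -134.0], [557.0, -126.0]]
[ 12  31  27  25 619] ((564.1927490234375, -159.51100158691406), (25.680469512939453, 24.92365074157715), 34.486656188964844) [[547.0, -157.0], [561.0, -177.0], [582.0, -163.0], [568.0, -142.0]]
200 194 204 186 200 146 141 138 118 118 118 120 130 121 132 209 192
203 188 192 190 202 134 145 133 119 121 128 123 131 127 127 185 195
206 191 185 204 215 128 127 130 127 138 135 124 126 132 139 195 186
221 197 198 204 200 127 127 120 132 128 135 131 119 127 137 199 198
215 187 192 200 160 129 139 138 138 138 138 139 134 134 143 132 192
208 187 195 207 143 136 139 136 137 139 136 139 137 145 138 192 175
204 184 200 208 133 138 135 135 133 132 138 151 141 140 125 225 188
218 169 183 200 218 235 241 250 253 254 253 251 245 127 129 152 202
219 170 175 196 249 247 247 246 247 245 246 245 247 129 130 202 200
209 215 197 188 249 247 247 246 246 246 246 246 249 134 116 139 206
190 227 205 197 250 249 250 250 
[... 763 characters left out ...]
 248 205 220 219 174
184 190 202 191 179 247 246 246 246 247 247 246 248 199 206 198 192
202 199 202 192 162 247 246 246 247 246 247 247 247 208 197 211 192
183 177 195 183 194 247 247 246 247 247 247 247 246 210 200 187 159
190 189 180 191 196 247 247 246 247 247 246 247 247 213 171 190 187
217 209 182 206 219 247 246 247 246 247 247 247 247 204 191 200 191
211 194 182 211 207 250 248 249 249 249 251 254 251 209 174 180 180
201 179 193 217 203 211 213 195 190 207 186 172 189 201 183 195 193
200 186 213 214 183 185 191 188 211 211 183 159 212 212 187 220 198
196 184 197 196 179 176 188 179 201 194 186 164 194 217 205 216 203
175 158 174 177 190 195 206 200 186 190 188 191 175 219 205 216 206
```

Sizes agree (25.3 x 9.6 cap, 25.7 x 24.9 base), so the centre is (0.559,-0.1515) with its long axis at 124° and the closing line at 34°.

```bash
python3 -c "
from h import *
plan(.559,-.1515,.0745,34.2,4)"
```

```text
[-0.58, -0.11, 4.33, -0.0002, -0.0001, -0.0139]
[-0.57, -0.12, 4.33, -0.0002, -0.0001, -0.0139]
[-0.57, -0.13, 4.33, -0.0002, -0.0001, -0.0139]
[-0.57, -0.14, 4.33, -0.0002, -0.0001, -0.0139]
```

```bash
python3 -m crank '[[-1.15,-0.25,2.0,0,0,-0.028,0.4],[-1.14,-0.25,4.3,0,0,-0.028,0.4],[0,0,4.0,0,0,0,0.4],[0,0,3.5,0,0,0,0.4],[0,0,3.5,0,0,0,0.4]]' 20
python3 -m crank '[[0,0,0,0,0,0,0.4]]'
python3 -c "
from h import *
plan(.559,-.1515,.0745,34.2,1)"
```

```text
time: 2.33
position: [0.5573, -0.1549, 0.0742]
tool_rot: [0.471, 0.882, -0.0, -0.0]
ft_force: [0.3, 0.1, 1.2]
grip_width: 0.0534
grip_force: 0.0
time: 2.45
position: [0.5565, -0.1542, 0.0734]
tool_rot: [0.47, 0.882, -0.0, -0.002]
ft_force: [-0.0, 0.0, -0.1]
grip_width: 0.0527
grip_force: 0.0
[0.08, 0.36, -0.12, -0.0026, -0.0042, -0.0057]
```

```bash
python3 -m crank '[[0.1,0.35,-0.1,0,0,0,0.4],[0,0,0,0,0,0,0.8],[0,0,0,0,0,0,0.8],[0,0,0,0,0,0,0.8]]' 25
python3 -m crank '[[0,0,0,0,0,0,0.8],[0,0,-2,0,0,0,0.8],[0,0,-6,0,0,0,0.8],[0,0,-6,0,0,0,0.8],[0,0,-2,0,0,0,0.8]]'
python3 -c "
from h import *
plan(.52,.108,.23,19,5)"
```

```text
time: 2.95
position: [0.5609, -0.1505, 0.077]
tool_rot: [0.469, 0.883, -0.0, 0.001]
ft_force: [0.5, -0.2, -0.1]
grip_width: 0.0299
grip_force: 0.0
time: 3.58
position: [0.5621, -0.1511, 0.2402]
tool_rot: [0.469, 0.883, 0.0, 0.003]
ft_force: [-0.6, 0.2, -1.9]
grip_width: 0.0259
grip_force: 25.0
[4.77, 2.2, 0.18, 0.0009, 0.0011, 0.0525]
[4.87, 1.95, 0.19, 0.0009, 0.0011, 0.0525]
[4.97, 1.69, 0.19, 0.0009, 0.0011, 0.0525]
[5.05, 1.43, 0.19, 0.0009, 0.0011, 0.0525]
[5.12, 1.16, 0.2, 0.0009, 0.0011, 0.0525]
```

```bash
python3 -c "
from h import *
plan(.548,.014,.26,19,3)"
```

```text
[4.82, 2.69, -0.68, 0.0014, 0.0018, 0.0875]
[5.04, 2.26, -0.68, 0.0014, 0.0018, 0.0875]
[5.22, 1.81, -0.67, 0.0014, 0.0018, 0.0875]
```

```bash
python3 -m crank '[[4.8,2.7,-0.7,0.001,0.002,0.088,0.8],[5.0,2.25,-0.7,0.001,0.002,0.088,0.8],[5.2,1.8,-0.7,0.001,0.002,0.088,0.8],[0,0,0,0,0,0,0.8],[0,0,0,0,0,0,0.8]]'
python3 -c "
from h import *
im,i=snap('wrist','w2.png');np.save('w2.npy',np.array(i['pose']))"
```

```text
time: 4.2
position: [0.547, 0.0138, 0.2573]
tool_rot: [0.581, 0.814, -0.0, -0.003]
ft_force: [-0.1, -0.1, -0.7]
grip_width: 0.0253
grip_force: 25.0
```

View pics/w2.png

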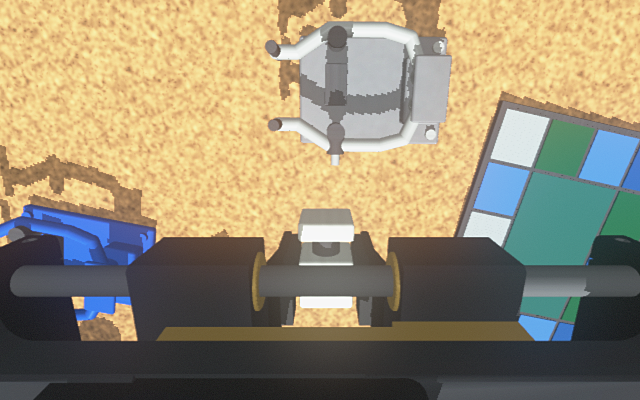

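The wrist view shows the press: post tops near (272,47) and (274,125), jaw tops near (338,32) and (336,130), dark rest block around (336,85). The stand-off is held with its cap toward the press. Enlarging for exact points.

```bash
python3 - <<'E'
from h import *
im=cv2.imread('pics/w2.png'); cv2.imwrite('pics/c2.png',cv2.resize(im[10:160,260:460],(800,600),interpolation=cv2.INTER_CUBIC))
E
```

```text
(no output)
```

View pics/c2.png

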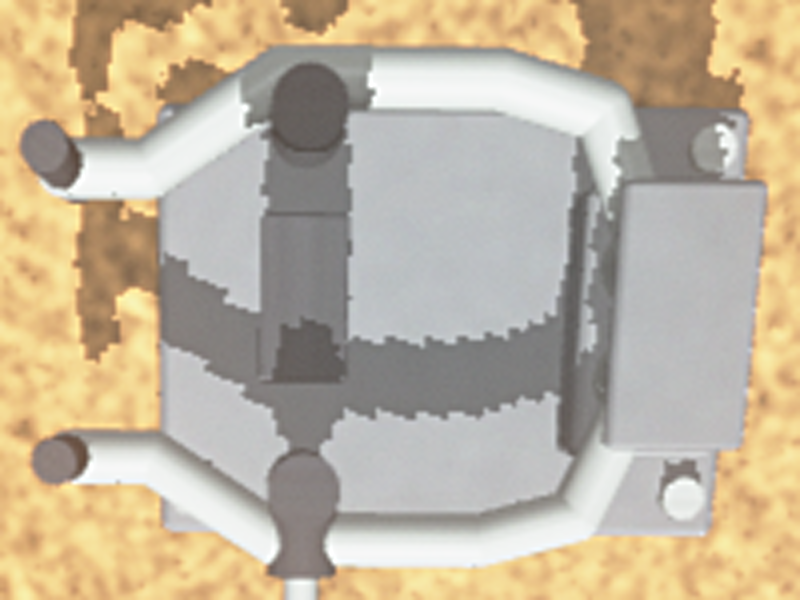

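```bash
python3 - <<'E'
from h import *
i={'pose':np.load('w2.npy'),'intrinsics':cams.camera_info('wrist')['intrinsics']}
f=lambda u,v,z:ray(i,260+(u-1.5)/4,10+(v-1.5)/4,z)[:2]*1000
b=np.array([f(264,213,.03),f(349,213,.03),f(347,381,.03),f(260,381,.03)]);print(b.round(1).tolist(),b.mean(0))
print('len',np.linalg.norm(b[1]-b[0]),np.linalg.norm(b[2]-b[1]))
d=b[0]+b[1]-b[2]-b[3];print('yaw y axis',np.degrees(np.arctan2(d[1],d[0])))
L,Rr=f(47,148,.069),f(58,458,.069);print(L,Rr,(L+Rr)/2,np.linalg.norm(L-Rr),np.degrees(np.arctan2(*(L-Rr)[::-1])))
c=[f(160,530,.01),f(710,533,.01),f(748,110,.01)];print(np.round(c,1));e=c[1]-c[0];print(np.linalg.norm(e),np.degrees(np.arctan2(e[1],e[0])),np.linalg.norm(c[2]-c[1]))
a=np.radians(19);X=np.array([np.cos(a),np.sin(a)]);Y=np.array([-X[1],X[0]])
print('seat from posts',(L+Rr)/2+52*X+5*Y,'seat from plate',(c[0]+c[2])/2-35*X+5*Y)
print('jaws', f(310,107,.05),f(305,490,.05))
E
```

```text
[[508.8, 119.1], [526.8, 125.3], [538.7, 91.2], [519.7, 84.6]] [523.49210682 105.06150549]
len 19.00198000503197 36.13258973327837
yaw y axis 108.35885714097145
[466.86758674 112.03736132] [485.74510881  56.39568209] [476.30634778  84.21652171] 58.75676392416373 108.74050491046727
[[507.4  42.4]
 [638.7  86.8]
 [607.3 179.2]]
138.66204068036427 18.691411675759554 97.57861162668357
seat from posts [523.84547294 105.87365862] seat from plate [522.59377891 104.13728136]
jaws [512.0354331  139.08963001] [536.80796251  65.80934822]
```

```bash
python3 - <<'E'
from h import *
T=np.load('w2.npy');i={'pose':T,'intrinsics':cams.camera_info('wrist')['intrinsics']}
o=robot.get_obs();Q=R.from_quat(o['tool_rot']);p=np.array(o['position']);print(p)
# object z extents: underside at pick z=0 with TCP z .075
for dz in (.075,):
  for x,z,n in((.022,dz-.026,'cap end top'),(.022,dz,'cap end bottom'),(.013,dz-.026,'cap inner top'),(.003,dz-.026,'base inner top'),(-.022,dz-.026,'base end top')):
    print(n,[proj(i,p+Q.apply([x,y,z])).round(1).tolist() for y in(-.013,.013)])
im=cv2.imread('pics/w2.png')
print('col 312', [(v,int(im[v,312].mean())) for v in range(203,262,1)],'base',[(v,int(im[v,312].mean())) for v in range(296,312,1)]); print('row225',[(u,int(im[225,u].mean())) for u in list(range(296,306))+list(range(348,360))])
plan(.5234,.1052,.18,18.7,3)
E
```

```text
[0.54710216 0.01313434 0.25723373]
cap end top [[298.6, 225.8], [356.5, 225.8]]
cap end bottom [[302.5, 208.8], [352.0, 208.8]]
cap inner top [[299.0, 244.4], [355.9, 244.4]]
base inner top [[299.4, 264.3], [355.4, 264.4]]
base end top [[300.4, 311.4], [354.1, 311.4]]
col 312 [(203, 204), (204, 207), (205, 206), (206, 205), (207, 212), (208, 190), (209, 143), (210, 139), (211, 143), (212, 142), (213, 145), (214, 143), (215, 145), (216, 144), (217, 145), (218, 145), (219, 145), (220, 146), (221, 144), (222, 144), (223, 150), (224, 177), (225, 220), (226, 245), (227, 248), (228, 246), (229, 246), (230, 247), (231, 247), (232, 247), (233, 247), (234, 247), (235, 247), (236, 247), (237, 247), (238, 247), (239, 248), (240, 254), (241, 234), (242, 114), (243, 103), (244, 109), (245, 110), (246, 110), (247, 110), (248, 108), (249, 115), (250, 115), (251, 115), (252, 122), (253, 146), (254, 148), (255, 146), (256, 146), (257, 144), (258, 144), (259, 145), (260, 146), (261, 152)] base [(296, 184), (297, 255), (298, 250), (299, 247), (300, 247), (301, 247), (302, 247), (303, 247), (304, 247), (305, 247), (306, 249), (307, 252), (308, 192), (309, 179), (310, 183), (311, 189)]
row225 [(296, 208), (297, 191), (298, 166), (299, 170), (300, 177), (301, 178), (302, 182), (303, 220), (304, 226), (305, 226), (348, 219), (349, 219), (350, 220), (351, 220), (352, 209), (353, 176), (354, 183), (355, 192), (356, 195), (357, 191), (358, 183), (359, 174)]
[3.15, 0.26, 2.59, -0.0013, -0.0017, 0.0012]
[3.15, 0.25, 2.58, -0.0013, -0.0017, 0.0012]
[3.16, 0.24, 2.58, -0.0013, -0.0017, 0.0012]
```

The predicted edges agree with the picture with the stand-off about 1 mm toward its cap in the grip, so I aim the TCP at (0.5237,0.1042).

```bash
python3 -m crank '[[3.1,0.25,2.55,-0.001,-0.002,0.001,0.8],[3.1,0.25,2.55,-0.001,-0.002,0.001,0.8],[3.1,0.25,2.55,-0.001,-0.002,0.001,0.8],[0,0,0,0,0,0,0.8],[0,0,0,0,0,0,0.8]]'
python3 -c "
from h import *
plan(.5237,.1042,.115,18.7,1)"
```

```text
time: 4.88
position: [0.5249, 0.1031, 0.1814]
tool_rot: [0.583, 0.812, -0.0, 0.001]
ft_force: [0.1, 0.2, -1.1]
grip_width: 0.0257
grip_force: 25.0
[0.15, -0.08, 6.64, 0.0002, 0.0013, -0.0005]
```

```bash
python3 -m crank '[[0.15,-0.08,1.6,0,0,0,0.8],[0,0,2.5,0,0,0,0.8],[0,0,2.5,0,0,0,0.8],[0,0,0,0,0,0,0.8],[0,0,0,0,0,0,0.8]]'
python3 -c "
from h import *
plan(.5237,.1042,.105,18.7,1)"
```

```text
time: 5.5
position: [0.5238, 0.1047, 0.1164]
tool_rot: [0.583, 0.812, 0.0, 0.001]
ft_force: [0.1, 0.2, -0.8]
grip_width: 0.0258
grip_force: 25.0
[-0.04, -0.02, 1.14, 0.0015, 0.0014, -0.0006]
```

```bash
python3 -m crank '[[0,0,0.5,0,0,0,0.8],[0,0,0.4,0,0,0,0.8],[0,0,0,0,0,0,0.8]]'
python3 -m crank '[[0,0,0.1,0,0,0,0.8],[0,0,0,0,0,0,0.8]]'
```

```text
time: 5.88
position: [0.5229, 0.1055, 0.1068]
tool_rot: [0.582, 0.813, -0.0, 0.001]
ft_force: [-0.3, -0.8, 2.2]
grip_width: 0.026
grip_force: 25.0
time: 6.12
position: [0.5229, 0.1055, 0.1067]
tool_rot: [0.582, 0.813, -0.0, 0.001]
ft_force: [-2.0, -1.2, 10.3]
grip_width: 0.0261
grip_force: 25.0
```

Contact is felt, so it is seated. Ease off, open a little and rise.

```bash
python3 -m crank '[[0,0,-0.1,0,0,0,0.8],[0,0,0,0,0,0,0.55],[0,0,0,0,0,0,0.5],[0,0,0,0,0,0,0.5]]'
python3 -m crank '[[0,0,-1.5,0,0,0,0.5],[0,0,-5,0,0,0,0.5],[-4,0,-5,0,0,0,0.3],[-6,0,-3,0,0,0,0],[0,0,0,0,0,0,0]]'
python3 - <<'E'
from h import *
im,i=snap('wrist','w3.png');np.save('w3.npy',np.array(i['pose']))
c=proj(i,[.5234,.1052,.043]);print(c)
u,v=int(c[0]),max(int(c[1]),75);u0,v0=u-100,v-75;print(u0,v0)
cv2.imwrite('pics/c3.png',cv2.resize(im[v0:v0+150,u0:u0+200,::-1],(800,600),interpolation=cv2.INTER_CUBIC))
E
```

```text
time: 6.62
position: [0.5223, 0.1056, 0.106]
tool_rot: [0.583, 0.813, -0.001, -0.0]
ft_force: [0.3, -0.6, -0.2]
grip_width: 0.042
grip_force: 0.0
time: 7.25
position: [0.5564, 0.0122, 0.2522]
tool_rot: [0.584, 0.811, 0.001, 0.005]
ft_force: [-0.5, 0.1, 0.3]
grip_width: 0.0654
grip_force: 0.0
[322.5613223  73.7472652]
222 0
```

View pics/c3.png

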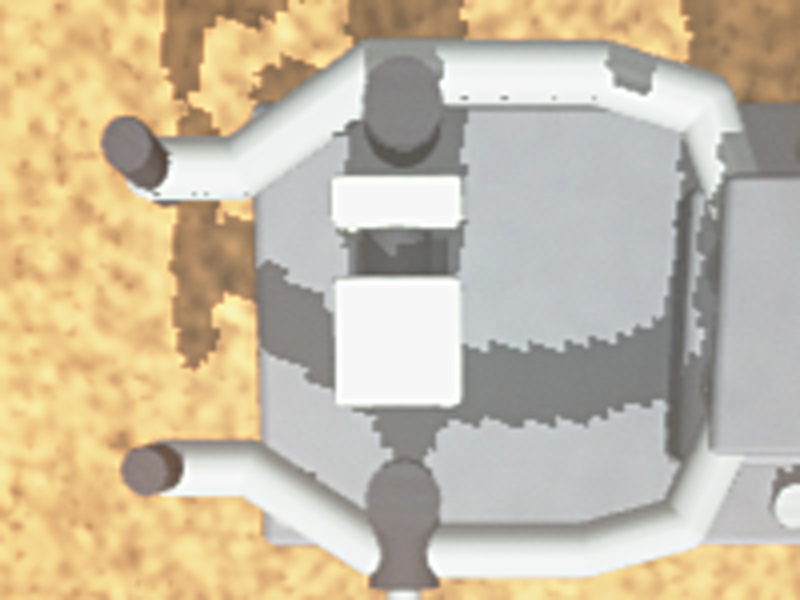

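The stand-off lies square across the rest block between the jaws: cap (397,202), base (398,341) in the crop. A numeric check follows, and planning the posts grip.

```bash
python3 - <<'E'
from h import *
i={'pose':np.load('w3.npy'),'intrinsics':cams.camera_info('wrist')['intrinsics']}
f=lambda u,v,z:ray(i,222+(u-1.5)/4,(v-1.5)/4,z)[:2]*1000
a,b=f(397,176,.056),f(398,405,.056);print(a,b,(a+b)/2,np.linalg.norm(a-b),np.degrees(np.arctan2(*(a-b)[::-1])))
L,Rr=f(127,142,.069),f(144,469,.069);print(L,Rr,(L+Rr)/2,np.linalg.norm(L-Rr))
plan(.4755,.0850,.20,-71.3,9)
E
```

```text
[515.44251885 125.01187486] [529.25923125  83.76267538] [522.35087505 104.38727512] 43.501701112143756 108.51863968480137
[466.30660242 112.47801733] [485.06707693  55.91040779] [475.68683968  84.19421256] 59.59739804360925
[1.03, -0.58, 0.55, 0.0005, -0.0001, 0.1742]
[0.91, -0.75, 0.55, 0.0005, -0.0001, 0.1742]
[0.77, -0.9, 0.56, 0.0005, -0.0001, 0.1742]
[0.6, -1.01, 0.56, 0.0005, -0.0001, 0.1742]
[0.42, -1.1, 0.56, 0.0005, -0.0001, 0.1742]
[0.22, -1.16, 0.56, 0.0005, -0.0001, 0.1742]
[0.01, -1.18, 0.56, 0.0005, -0.0001, 0.1742]
[-0.19, -1.16, 0.56, 0.0005, -0.0001, 0.1742]
[-0.39, -1.11, 0.56, 0.0005, -0.0001, 0.1742]
```

Centre is within 1.3 mm of the seat and square. The right jaw looks about 6 mm farther out than the left, so I will shift the gripper slightly to +y while closing. Turning to the posts.

```bash
python3 -m crank '[[1.0,-0.6,0.3,0,0,0.174,0],[0.9,-0.75,0.3,0,0,0.174,0],[0.75,-0.9,0.3,0,0,0.174,0],[0.6,-1.0,0.3,0,0,0.174,0],[0.4,-1.1,0.3,0,0,0.174,0]]' 14
python3 -m crank '[[0.2,-1.15,0.3,0,0,0.174,0],[0,-1.2,0.3,0,0,0.174,0],[-0.2,-1.15,0.3,0,0,0.174,0],[-0.4,-1.1,0.3,0,0,0.174,0],[0,0,0,0,0,0,0]]'
python3 -c "
from h import *
plan(.4757,.0843,.155,-71.3,1)"
```

```text
time: 7.92
position: [0.5072, 0.0558, 0.2323]
tool_rot: [0.872, 0.49, -0.002, -0.001]
ft_force: [-0.6, -0.0, -0.4]
grip_width: 0.087
grip_force: 0.0
time: 8.55
position: [0.4714, 0.0865, 0.2204]
tool_rot: [0.986, 0.167, -0.002, -0.0]
ft_force: [-0.3, -0.9, 0.5]
grip_width: 0.0874
grip_force: 0.0
[0.36, 0.36, 6.54, -0.0012, 0.0044, 0.0097]
```

```bash
python3 -m crank '[[0.35,0.35,3,0,0.004,0.01,0],[0,0,3.4,0,0,0,0],[0,0,0,0,0,0,0],[0,0,0,0,0,0,0]]'
python3 -c "
from h import *
plan(.4757,.0843,.099,-71.3,1)"
```

```text
time: 9.05
position: [0.4785, 0.0831, 0.1576]
tool_rot: [0.987, 0.161, 0.002, 0.0]
ft_force: [0.2, -0.6, 0.6]
grip_width: 0.0868
grip_force: 0.0
[-0.25, -0.21, 5.86, 0.0006, -0.0037, -0.0031]
```

```bash
python3 -m crank '[[-0.15,-0.15,2,0,0,0,0],[0,0,2,0,0,0,0],[0,0,1.8,0,0,0,0],[0,0,0,0,0,0,0],[0,0,0,0,0,0,0]]'
python3 - <<'E'
from h import *
plan(.4757,.0843,.099,-71.3,1)
im,i=snap('wrist','w4.png')
E
```

```text
time: 9.68
position: [0.4772, 0.084, 0.1003]
tool_rot: [0.987, 0.16, 0.003, 0.0]
ft_force: [0.1, 0.3, -0.5]
grip_width: 0.087
grip_force: 0.0
[-0.13, -0.08, 0.12, 0.0013, -0.0054, -0.0041]
```

View pics/w4.png

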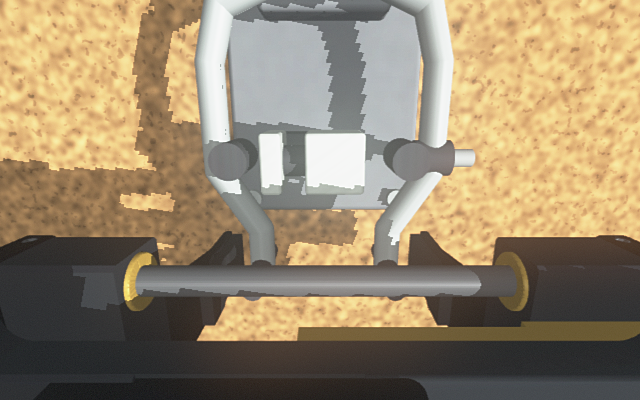

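The view shows both posts (260,285) and (388,285) between the fingers, with the stand-off (259–366,160) between the jaws. Closing gently.

```bash
python3 -m crank '[[-0.05,0,0.1,0,0,0,0.15],[0,0,0,0,0,0,0.22],[0,0,0,0,0,0,0.26],[0,-0.1,0,0,0,0,0.3],[0,0,0,0,0,0,0.3]]' 14
python3 -m crank '[[0,-0.1,0,0,0,0,0.34],[0,-0.1,0,0,0,0,0.38],[0,-0.1,0,0,0,0,0.42],[0,0,0,0,0,0,0.42]]'
cat > e.py <<'E'
from h import *
im=cams.camera('wrist');r=im[140:180,:,:].astype(int).min(2)
w=(np.median(r,0)>215);e=np.flatnonzero(np.diff(w.astype(int)));print([int(x) for x in e if 200<x<440])
E
python3 e.py
```

```text
time: 10.35
position: [0.4752, 0.0848, 0.0981]
tool_rot: [0.987, 0.16, 0.001, -0.0]
ft_force: [-1.8, -0.8, 1.1]
grip_width: 0.0614
grip_force: 1.3
time: 10.85
position: [0.4741, 0.0877, 0.0979]
tool_rot: [0.987, 0.16, 0.001, -0.0]
ft_force: [-2.4, -0.4, 0.9]
grip_width: 0.0512
grip_force: 1.5
[270, 291, 316, 376]
```

```bash
python3 -m crank '[[0,-0.1,0,0,0,0,0.44],[0,-0.1,0,0,0,0,0.46],[0,0,0,0,0,0,0.48],[0,0,0,0,0,0,0.48]]'
python3 e.py
python3 -m crank '[[0,0,0,0,0,0,0.495],[0,0,0,0,0,0,0.495]]'
python3 e.py
```

```text
time: 11.4
position: [0.4736, 0.0895, 0.098]
tool_rot: [0.987, 0.16, 0.001, -0.0]
ft_force: [-3.3, -1.2, -0.3]
grip_width: 0.0456
grip_force: 3.5
[274, 295, 320, 379]
time: 11.7
position: [0.4736, 0.0895, 0.098]
tool_rot: [0.987, 0.16, 0.001, -0.0]
ft_force: [-5.2, -2.0, -0.5]
grip_width: 0.044
grip_force: 7.6
[274, 295, 319, 379]
```

```bash
python3 -m crank '[[0,0,0,0,0,0,0.507],[0,0,0,0,0,0,0.507]]'
python3 -m crank '[[0,0,0,0,0,0,0.518],[0,0,0,0,0,0,0.518]]'
python3 e.py
```

```text
time: 12.0
position: [0.4735, 0.0895, 0.098]
tool_rot: [0.987, 0.16, 0.001, -0.0]
ft_force: [-5.1, -1.9, -0.0]
grip_width: 0.0434
grip_force: 9.9
time: 12.25
position: [0.4735, 0.0895, 0.098]
tool_rot: [0.987, 0.16, 0.001, -0.0]
ft_force: [-4.9, -1.0, -0.7]
grip_width: 0.042
grip_force: 10.4
[275, 296, 318, 377]
```

```bash
python3 -m crank '[[0,0,0,0,0,0,0.53],[0,0,0,0,0,0,0.53]]'
python3 -m crank '[[0,0,0,0,0,0,0.541],[0,0,0,0,0,0,0.541]]'
python3 e.py
```

```text
time: 12.55
position: [0.4735, 0.0895, 0.098]
tool_rot: [0.987, 0.16, 0.001, -0.0]
ft_force: [-4.8, -1.7, -1.1]
grip_width: 0.0413
grip_force: 7.9
time: 12.8
position: [0.4749, 0.0895, 0.0982]
tool_rot: [0.987, 0.16, 0.003, 0.0]
ft_force: [-2.7, -1.5, -0.3]
grip_width: 0.04
grip_force: 1.6
[284, 304, 313, 372]
```

The force dropped to 1.6 N and the neck shrank from about 24 to 9 px (3 mm): it clicked. Opening gently.

```bash
python3 -m crank '[[0,0.1,0,0,0,0,0.48],[0,0.1,0,0,0,0,0.42],[0,0.1,0,0,0,0,0.36],[0,0.1,0,0,0,0,0.3],[0,0.1,0,0,0,0,0.24]]'
python3 -m crank '[[0,0,0,0,0,0,0.16],[0,0,0,0,0,0,0],[0,0,0,0,0,0,0],[0,0,0,0,0,0,0]]'
python3 -c "
from h import *
plan(.4757,.0843,.16,-71.3,1)"
```

```text
time: 13.48
position: [0.477, 0.0847, 0.0984]
tool_rot: [0.987, 0.16, 0.003, 0.0]
ft_force: [1.6, 0.2, -0.1]
grip_width: 0.0635
grip_force: 1.0
time: 13.98
position: [0.4752, 0.0848, 0.098]
tool_rot: [0.987, 0.16, 0.001, -0.0]
ft_force: [-0.2, 0.6, -0.1]
grip_width: 0.0861
grip_force: 0.0
[0.05, 0.06, -6.2, 0.0001, -0.0024, -0.0045]
```

```bash
python3 -m crank '[[0,0,-2,0,0,0,0],[0,0,-4,0,0,0,0],[0,0,-5,0,0,0,0],[-3,0,-3,0,0,0,0],[0,0,0,0,0,0,0]]'
python3 - <<'E'
from h import *
im,i=snap('wrist','w5.png');c=proj(i,[.50,.095,.043]);print(c)
u0,v0=max(int(c[0])-100,0),max(int(c[1])-75,0)
cv2.imwrite('pics/c5.png',cv2.resize(im[v0:v0+150,u0:u0+200,::-1],(800,600),interpolation=cv2.INTER_CUBIC))
E
```

```text
time: 14.6
position: [0.4455, 0.0751, 0.2396]
tool_rot: [0.987, 0.16, 0.003, 0.0]
ft_force: [-0.6, -0.7, 0.3]
grip_width: 0.087
grip_force: 0.0
[323.11016786 125.6569354 ]
```

View pics/c5.png

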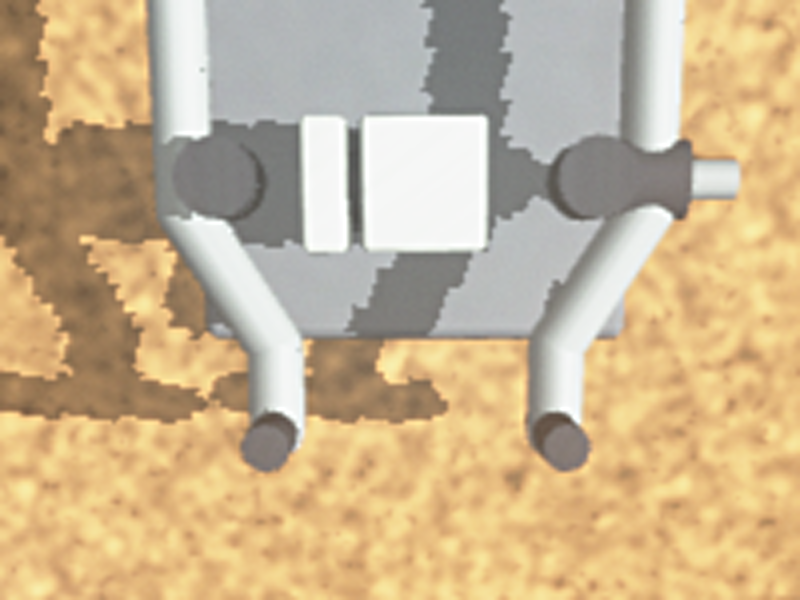

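The view shows the stand-off (395,183) lying on the rest with only a thin neck left. The handles are sprung fully open, with posts at (267,443) and (563,443), and the robot is clear. Handing in.

```bash
python3 -c "
from rig import ticket
print(ticket.hand_in())"
```

```text
the job is handed in; nothing more can be done
None
```

The stand-off is clicked home and lying on the rest block with the handles sprung fully open and the robot clear; the job was handed in at about 15 s, and the hand-in gave no verdict.

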